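Free the jammed tote from the tool case

TASK

The plywood tote sits slantwise in the open tool case and jams under the folded rim if it is pulled up like that. Take it by its handle, turn it level inside the case so that its corners come clear, lift it straight out without forcing it against the case, and stand it gently in the middle of the rubber mat with its long side along the long side of the mat. Leave the wax tin and the tape measure where they are.

Things in the scene. Friction and masses are not known exactly. Their poses are not given: they have to be found in the camera images.
- tote: Loose plywood tote, about 0.45 kg: open tray 100 mm wide (x), 150 long (y), walls 60 high, upright handle board in its middle (y-z plane). Origin: centre of the underside; z up when it stands level. At the start it leans about 0.33 rad about y: its -x side down on the case floor, +x side on the step, handle leaning to -x of the case. Its yaw is within a few degrees of the case's.
- tote_grip (a point): Grip point in the top bar of the tote's handle, 138 mm above the origin along the tote's z; same axes as the tote. The bar is 14 mm thick (x), 94 mm long (y), and spans 115 to 153 mm above the underside, with a 50 mm long hand slot below it. Nothing is above the bar.
- tool_case: Grey steel case without lid, fixed to the bench; outside 138 (x) by 176 (y), 116 mm high; inside 128 by 166. Origin: centre of the underside, on the bench; +x away from the robot, yaw within 0.4 rad. Floor 6 mm thick; along the whole +x wall a step 20 mm wide, its top 36 mm above the bench, so the level tote can hang up to 16 mm higher than the step before it meets the rim.
- case_mouth (a point): Centre of the case's opening, at the rim's top, 116 mm above the bench; axes as the case. A rim 4 mm thick (underside 112 mm above the bench) is folded in along the -x and +x walls and leaves an opening 107 mm (x) by 166 mm (y). The tote (100 by 150 mm) goes through level; tilted by more than about 0.13 rad it does not.
- mat: Black rubber mat, fixed, 160 mm (x) by 210 mm (y), 4 mm thick, flat on the bench. Origin: centre of its underside; long side along its y, yaw within 0.4 rad. Mat and tool case lie on either side of the bench vice (its top 125 mm above the bench, at the front edge), with the vice between them, either way round.
- wax_tin: Round tin, 95 mm diameter, 40 mm high, loose on the bench between case and mat; origin at the centre of its underside. To be left alone.
- tape_measure: Tape measure, 90x73x38 mm, loose on the bench between case and mat; origin at the centre of its underside. To be left alone.

How it is judged:
By the outcome, as a careful person would: the job done as asked, in the order asked, and still so for the second after the job is handed in, with the robot touching nothing.
It also fails if it takes over 54 s, if anything falls off the work surface, if the arm or the gripper's body presses on something with over 40 N, if the wrist force passes 120 N, or if a joint passes its speed limit or range.

ROBOT

A 6-joint arm with a two-finger parallel gripper is mounted at the origin on a cart in front of the work surface, level with it; the furniture and walls round the work are solid. World frame = base frame: x ahead of the robot, y to its left, z up, the work surface at z = 0. Lengths are in m, angles in rad, forces in N, time in s.
With the tool pointing down it reaches from about 0.3 to 0.825 m from the base axis. Payload 5.4 kg.
Tool frame: the origin (TCP) lies on the centre line of the jaws, within the pads' length; the fingertips stand 22 mm ahead of it and the grasp point (between the pads) lies 3 mm ahead of it; z points along the fingers, y is the line along which they close (so a half turn about z gives the same grasp; the last joint's range is limited). The gripper opens to 92 mm and grips with 3 to 60 N. Pads are 20 mm wide; open, the fingers measure 128 mm over their backs; the gripper's body (75 mm by 189 mm) begins 69 mm behind the grasp point.
Start: joints at [0.932, 0.158, 1.597, -0, 1.386, -0.21], TCP at [0.239, 0.523, 0.237] pointing down, gripper open.
Joint ranges: [-2.91, 2.91], [-0.94, 2.29], [0.18, 2.7], [-1.29, 4.43], [0.17, 2.64], [-3, 3]. Speed limits (rad/s): [2.57, 2.57, 3.14, 3.14, 3.14, 3.14].

INTERFACE

Orientations are given as a rotation vector (axis times angle).
In Python, from workcell import * gives the robot as it stands. Calls block until the motion is done:
- goto(position, orientation): joint-space move of the TCP to a pose.
- line_to(position, rot=None, max_speed=0.15): straight line of the TCP; rot=None keeps the orientation; max_speed is the mean speed in m/s.
- set_joints(angles): joint-space move.
- set_gripper(opening, newtons=None): opening from 0.0 (shut) to 1.0 (fully open); newtons is the grip in N (None keeps the last); returns when the fingers have stopped.
- hold(seconds).
- inverse_kinematics(position, orientation): joint angles nearest the present ones, or None.
- read_camera(name): name is "scene" or "top" or "wrist"; returns a dict with "pixels" (480x640x3 uint8, blue, green, red), "fx", "fy", "cx", "cy" (pixels), "k1" (the pictures are not rectified: a ray, as slopes to the right and down, at radius r is drawn at 1 + k1 r^2 times it, then the intrinsics apply), "R" (3x3) and "t" (3): a world point X has camera coordinates R X + t. Camera axes: x right, y down, z forward; pixel columns grow to the right and rows downward; lengths in m; the calibration is good to about 2 mm. A picture is of the moment at which its call begins. There is no depth.
A pose or a line that the arm cannot do raises MotionError and nothing moves.
- job_done(): hands the job in; it is judged then, once.
Trained networks look in a picture, given as the dict that the camera call returned (one of the last four; its "shot" number tells which), for a name from the list of things; names that differ only in an ending like _2 or _b are one class to them, and where a whole thing is asked for, a point or a joint stands for the part that bears it (a point fixed in the world has none). Each returns a list of dicts, best first, with "p" (0 to 1); they miss things now and then, are a little off and sometimes report something else, mostly with a low value. They report only what shows in the picture. A call takes as long as a camera call.
- cut_out(query, picture): "region" (480x640 bool, what is visible of it).
- place_of(query, picture): "location" ([x, y, z] in m, in the coordinates of the camera as it stood for that picture, good to about 4 mm: a listed point, or the origin of a listed thing).
Readings, each from a call of its own:
- current_clock(): time.
- current_joints(): joint angles.
- current_joint_vel(): joint speeds.
- current_effort(): joint torques, N m.
- current_ee_pos(): TCP position.
- current_tool_rot(): TCP orientation.
- current_contact_force(): force on the tool from outside, world axes, zero at the start.
- current_ft_torque(): the same for the moment, N m.
- current_opening(): opening from 0.0 (shut) to 1.0 (fully open).
- current_grip_force(): force on a finger pad.
Only numpy, scipy, OpenCV 4.12 (cv2) and the standard library are available. Lean on these libraries where they do the work, as an engineer would, in place of code of your own. Each camera call takes 0.05 s, during which the arm holds its last target. There are 200 camera calls.

## Working session

There is one attempt and no reset: what is moved stays moved. The work goes in short steps, each a Python script; the robot and the scene stay as the last script left them, time stands still between calls to the robot, and variables do not carry over. Pictures are saved under pics/ and viewed, at most 10 in all, crops included, and the job is handed in when it is done.

```bash
mkdir -p pics
cat > h.py <<'E'
from workcell import *
import numpy as np, cv2
from scipy.spatial.transform import Rotation as Ro
def find(names,cam):
    p=read_camera(cam); R=np.array(p["R"]);t=np.array(p["t"]); out={}
    for n in names:
        out[n]=[(round(d["p"],2),np.round(R.T@(np.array(d["location"])-t),4)) for d in place_of(n,p)[:2]]
    return p,out
def proj(p,X):
    X=np.atleast_2d(X)@np.array(p["R"]).T+np.array(p["t"])
    s=X[:,:2]/X[:,2:]; s=s*(1+p["k1"]*(s**2).sum(1,keepdims=True))
    return s*[p["fx"],p["fy"]]+[p["cx"],p["cy"]]
def ray(p,uv,z):
    """world point of pixel on plane z"""
    K=np.array([[p["fx"],0,p["cx"]],[0,p["fy"],p["cy"]],[0,0,1.]])
    s=cv2.undistortPoints(np.array(uv,float).reshape(-1,1,2),K,np.array([p["k1"],0,0,0.])).reshape(-1,2)
    R=np.array(p["R"]);t=np.array(p["t"]); d=np.c_[s,np.ones(len(s))]@R; c=-R.T@t
    return c+d*((z-c[2])/d[:,2])[:,None]
E
python3 - <<'E'
from h import *
N=["tote","tote_grip","tool_case","case_mouth","mat","wax_tin","tape_measure"]
for c in ["scene","top","wrist"]:
    p,o=find(N,c); cv2.imwrite(f"pics/{c}.png",p["pixels"]); print(c,-np.array(p["R"]).T@p["t"])
    for k,v in o.items(): print(k,v)
print(current_clock())
E
```

```text
scene [ 0.11587404 -0.59714399  0.64774892]
tote [(0.84, array([ 0.5389, -0.3091,  0.0264]))]
tote_grip [(0.97, array([ 0.5006, -0.3005,  0.1527]))]
tool_case [(0.58, array([ 0.5393, -0.3049,  0.0006]))]
case_mouth [(0.66, array([ 0.5338, -0.3072,  0.1113]))]
mat [(0.88, array([ 0.4777,  0.1914, -0.0052])), (0.39, array([ 0.6545, -0.0335, -0.0042]))]
wax_tin []
tape_measure [(0.63, array([ 0.5518, -0.0841,  0.0035]))]
top [ 0.45974683 -0.05046201  1.29193169]
tote [(0.78, array([ 0.542 , -0.307 ,  0.0242]))]
tote_grip [(0.81, array([ 0.5003, -0.3005,  0.1586]))]
tool_case []
case_mouth []
mat [(0.76, array([4.756e-01, 1.974e-01, 4.000e-04]))]
wax_tin [(0.83, array([ 0.6577, -0.032 ,  0.0029]))]
tape_measure [(0.75, array([ 5.529e-01, -7.950e-02,  1.000e-04]))]
wrist [0.17626177 0.55171545 0.38377666]
tote []
tote_grip []
tool_case []
case_mouth []
mat []
wax_tin []
tape_measure []
1.2
```

View pics/scene.png

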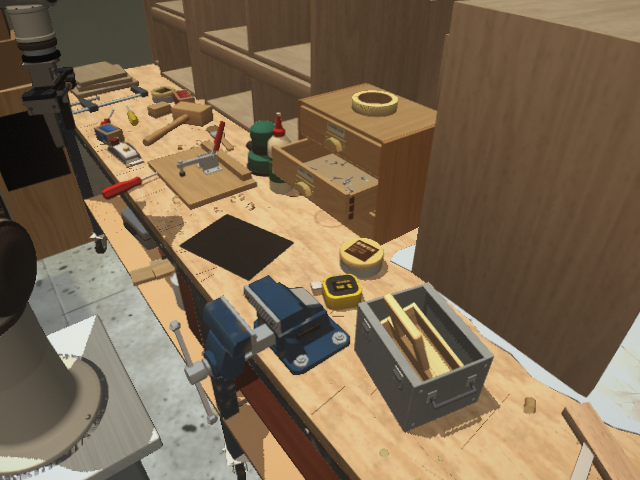

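View pics/top.png

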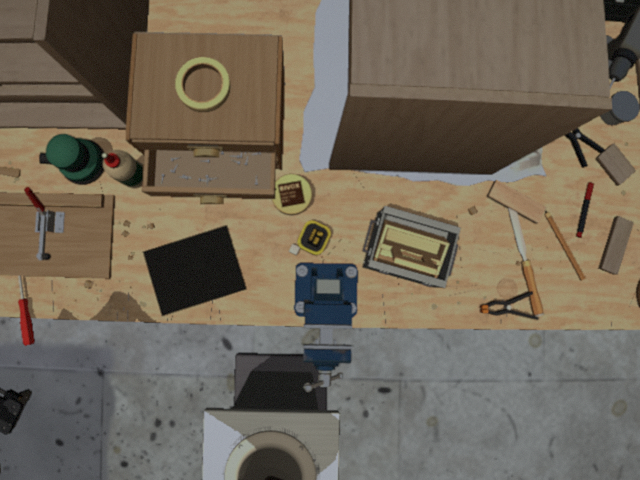

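The case is on the right, at top (412,245), with the tote's handle leaning towards the robot. The mat is on the left at (195,270), and the vice, tape and tin lie between them. Next I'll measure the mat's yaw and look at the case from above with the wrist camera.

Run:
```python
from h import *
for c in ["top","scene"]:
    p=read_camera(c); m=cut_out("mat",p)[0]["region"].astype(np.uint8)
    cn=max(cv2.findContours(m,0,cv2.CHAIN_APPROX_NONE)[0],key=cv2.contourArea).reshape(-1,2)
    w=ray(p,cn,.004)[:,:2]
    (c0,sz,a)=cv2.minAreaRect((w*1000).astype(np.float32)); print(c,c0,sz,a)
def tool(yaw,tilt): # tool pose for tote R = Rz(yaw)Ry(tilt); tool z = -tote z, tool y=±tote x
    T=(Ro.from_euler('z',yaw)*Ro.from_euler('y',tilt)).as_matrix()
    return [Ro.from_matrix(np.c_[s*T[:,1],s*T[:,0],-T[:,2]]).as_rotvec() for s in (1,-1)]
for r in tool(-.2,-.33)+tool(-.2,0): print("case",r,inverse_kinematics([.5,-.3,.16],r),inverse_kinematics([.54,-.3,.35],r))
for r in tool(.27,0): print("mat",r,inverse_kinematics([.476,.196,.15],r))
print(Ro.from_rotvec(current_tool_rot()).as_matrix().round(2))
p=read_camera("wrist");print(np.round(p["R"],2))
```

```text
top (476.30987548828125, 191.8609619140625) (164.8593292236328, 214.5069580078125) 19.443256378173828
scene (477.4399719238281, 191.33615112304688) (163.8935089111328, 211.77496337890625) 19.02069091796875
case [2.22238852 1.81708888 0.30257049] [-0.85231444  0.03817699  1.91839641  0.24714856  0.93407616 -0.77466544] [-0.79305736 -0.01787771  1.59259105  0.18935539  1.29489772 -0.61978771]
case [-1.84147325  2.2522118  -0.37502449] [-0.85231444  0.03817699  1.91839641  0.24714856  0.93407616  2.36692722] [-0.79305736 -0.01787771  1.59259105  0.18935539  1.29489772  2.52180494]
case [2.43211761 1.98856942 0.        ] [-7.47523655e-01  2.47215577e-01  1.65052190e+00 -4.44089210e-16
  1.24385517e+00 -5.47523655e-01] [-7.02433623e-01  2.22878281e-01  1.30246066e+00 -4.44089210e-16
  1.61625371e+00 -5.02433623e-01]
case [ 1.98856942 -2.43211761 -0.        ] [-7.47523655e-01  2.47215577e-01  1.65052190e+00 -8.88178420e-16
  1.24385517e+00  2.59406900e+00] [-7.02433623e-01  2.22878281e-01  1.30246066e+00 -8.88178420e-16
  1.61625371e+00  2.63915903e+00]
mat [1.90224481 2.50021381 0.        ] [ 1.55530047e-01  8.79923162e-02  1.85265397e+00 -4.44089210e-16
  1.20094637e+00 -1.14469953e-01]
mat [ 2.50021381 -1.90224481 -0.        ] None
[[-0.91  0.42 -0.  ]
 [ 0.42  0.91 -0.  ]
 [ 0.   -0.   -1.  ]]
[[ 0.42  0.91 -0.  ]
 [ 0.88 -0.4   0.25]
 [ 0.23 -0.1  -0.97]]
```

```bash
cat >> h.py <<'E'
def tool(yaw,tilt):
    T=(Ro.from_euler('z',yaw)*Ro.from_euler('y',tilt)).as_matrix()
    return Ro.from_matrix(np.c_[T[:,1],T[:,0],-T[:,2]]).as_rotvec()
E
python3 - <<'E'
from h import *
goto([.40,.10,.36],tool(0.1,0))
goto([.40,-.15,.36],tool(-.2,0))
goto([.53,-.29,.36],tool(-.2,0))
set_gripper(.45)
p,o=find(["tote","tote_grip","tool_case","case_mouth"],"wrist")
for k,v in o.items(): print(k,v)
cv2.imwrite("pics/w1.png",p["pixels"])
import pickle; pickle.dump({k:p[k] for k in p},open("w1.pkl","wb"))
print(current_clock())
E
```

```text
tote [(0.78, array([ 0.5376, -0.3122,  0.0205]))]
tote_grip []
tool_case []
case_mouth []
6.0417
```

View pics/w1.png

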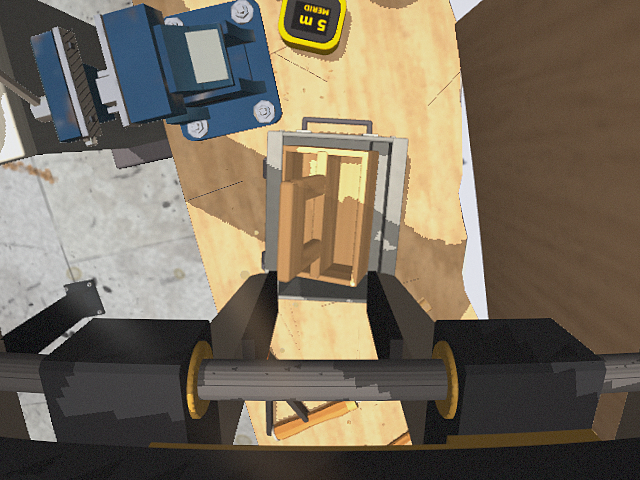

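The wrist picture shows the case rim at about (267–408, 130–300) and the handle bar at (285–325, 180–280). I'll enlarge it to get the rim corners.

Run:
```python
import cv2
i=cv2.imread("pics/w1.png")[120:305,240:425]
cv2.imwrite("pics/w1c.png",cv2.resize(i,(592,592),interpolation=cv2.INTER_NEAREST))
```

```text
(no output)
```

View pics/w1c.png

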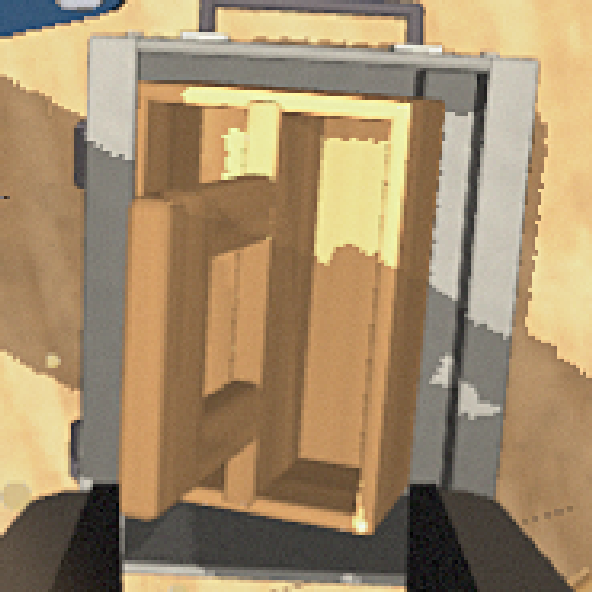

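```bash
cat > fit.py <<'E'
from h import *
import pickle
from scipy.optimize import least_squares
p=pickle.load(open("w1.pkl","rb"))
px=lambda L:(np.array(L,float)+0)/3.2+[240-.5,120-.5]
E={('x',-.069):[(90,60),(86,250),(82,480)],('x',.069):[(539,75),(518,280),(497,485)],
   ('x',-.0535):[(137,60),(136,80)],('x',.0535):[(487,75),(466,280),(447,470)],
   ('y',.088):[(95,38),(300,48),(530,58)],('y',-.088):[(150,575),(270,581),(390,586)]}
def res(q):
    r=[]
    for (a,v),L in E.items():
        w=ray(p,px(L),.116)[:,:2]-q[:2]; c,s=np.cos(q[2]),np.sin(q[2])
        r+=list((w@[c,s] if a=='x' else w@[-s,c])-v)
    return np.array(r)*1000
s=least_squares(res,[.535,-.305,-.2]); print(s.x,res(s.x).round(1))
# bar top corners
B=px([(133,200),(123,517),(160,517),(172,200)])
def rb(q):
    T=Ro.from_euler('z',q[2])*Ro.from_euler('y',-.33)
    o=np.array([q[0],q[1],.0222])
    X=o+T.apply([[-.007,.047,.153],[-.007,-.047,.153],[.007,-.047,.153],[.007,.047,.153]])
    return (proj(p,X)-B).ravel()
t=least_squares(rb,[.54,-.305,-.2]); print(t.x,rb(t.x).round(1))
T=Ro.from_euler('z',t.x[2])*Ro.from_euler('y',-.33)
print("grip",np.r_[t.x[:2],.0222]+T.apply([0,0,.138]))
c=Ro.from_euler('z',s.x[2]); print("grip in case",c.inv().apply(np.r_[t.x[:2],.0222]+T.apply([0,0,.138])-np.r_[s.x[:2],0]))
E
python3 fit.py
```

```text
[ 0.53796164 -0.30697725 -0.25400348] [ 1.3  1.3  1.3 -0.  -0.3 -0.2  0.1 -0.  -0.4 -1.3 -1.7 -1.5 -1.4 -0.3
  1.   1.   1.2]
[ 0.54353983 -0.3100859  -0.25636344] [-1.4 -2.2 -1.1  0.4  1.2  2.9  1.3 -0.8]
grip [ 0.50028334 -0.29874702  0.15275384]
grip in case [-0.03853746 -0.00150168  0.15275384]
```

```bash
cat >> h.py <<'E'
CX,CY,CW=.5380,-.3070,-.2545
def tcp(x,y,z,tilt,yaw=CW,c=(CX,CY)):
    """TCP pose for tote origin (x,y,z) in frame at c with yaw"""
    C=Ro.from_euler('z',yaw); T=C*Ro.from_euler('y',tilt)
    return np.r_[c,0]+C.apply([x,y,z])+T.apply([0,0,.141]), tool(yaw,tilt)
def f(): return np.round(current_contact_force(),1)
E
python3 - <<'E'
from h import *
T=Ro.from_euler('z',CW)*Ro.from_euler('y',-.33)
g=np.array([.5003,-.2994,.1527])+T.apply([0,0,.003]); r=tool(CW,-.33)
goto(g+T.apply([0,0,.10]),r); print(f(),current_clock())
line_to(g+T.apply([0,0,.04]),r,.12); print(f())
line_to(g,r,.06); print(f())
set_gripper(0,40); print("closed",current_opening()*92,current_grip_force(),f(),current_ee_pos(),current_clock())
E
```

```text
[ 0.3 -0.2  0.5] 6.6583
[ 0.6 -0.2  0.9]
[-0.   0.3 -0.3]
closed 13.866843537925355 39.987139105796814 [-1.9  0.1 -0.2] [ 0.49900199 -0.29889785  0.15516233] 8.65
```

Run:
```python
from h import *
C=Ro.from_euler('z',CW)
o=C.inv().apply(np.array(current_ee_pos())-(C*Ro.from_euler('y',-.33)).apply([0,0,.141])-[CX,CY,0]); print("origin0",o.round(4))
W0=np.r_[o,-.33]; W1=np.array([0,0,.043,0])
for s in [.12,.3,.5,.75,1]:
    w=W0+s*(W1-W0); w[2]+=.003*np.sin(np.pi*s)  # a little extra lift
    line_to(*tcp(*w),.06); print(s,f(),np.round(current_ee_pos(),4),current_opening()*92)
    if np.linalg.norm(f()[:2])>12 or abs(f()[2])>15: print("STOP");break
hold(.3);print(f(),np.round(current_ft_torque(),2),current_clock())
for c in ["wrist","top"]:
    p,q=find(["tote","tote_grip","tool_case","case_mouth"],c); print(c,q); cv2.imwrite(f"pics/{c}2.png",p["pixels"])
    if c=="wrist":cv2.imwrite("pics/w2c.png",cv2.resize(p["pixels"][100:400,150:550],(800,600)))
```

```text
origin0 [ 0.0059 -0.002   0.0218]
0.12 [-0.1  0.2 -3.8] [ 0.5038 -0.2998  0.1604] 13.754019953837895
0.3 [-0.7  0.3 -3.8] [ 0.5105 -0.301   0.1673] 13.666895112409424
0.5 [-0.4  1.4 -3.3] [ 0.5182 -0.3027  0.174 ] 13.75771408098813
0.75 [-1.   0.4 -3.7] [ 0.5279 -0.3047  0.1798] 13.676083642083086
1 [-0.7 -0.3 -3. ] [ 0.5377 -0.3068  0.1834] 13.569597873945124
[ 0.2  0.3 -3.3] [-0.02  0.11  0.06] 10.525
wrist {'tote': [], 'tote_grip': [(0.93, array([ 0.5368, -0.3049,  0.1777]))], 'tool_case': [], 'case_mouth': []}
top {'tote': [(0.96, array([ 0.5383, -0.3061,  0.0461]))], 'tote_grip': [(0.72, array([ 0.5389, -0.3069,  0.1856]))], 'tool_case': [], 'case_mouth': []}
```

View pics/w2c.png

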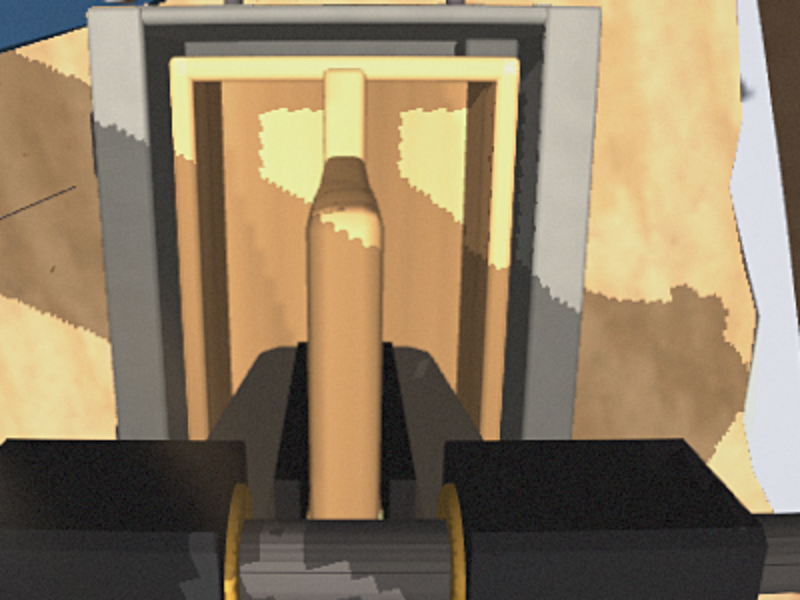

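The tote hangs level inside the rim, with its walls at crop columns 170–519 between the rim edges at 147 and 546. I'll check the clearance numerically before lifting.

Run:
```python
from h import *
p=read_camera("wrist"); px=lambda L:np.array(L,float)/2+[149.75,99.75]
def cf(L,z):
    w=ray(p,px(L),z); return (Ro.from_euler('z',CW).inv().apply(w-[CX,CY,0])*1000)[:,:2].round(1).tolist()
print("tote L",cf([(170,62),(180,250),(188,420)],.103),"R",cf([(519,62),(510,250),(502,400)],.103))
print("rim in L",cf([(144,35),(157,250),(167,430)],.116),"R",cf([(548,35),(533,250),(519,430)],.116))
print("rim out L",cf([(89,15),(107,250),(117,400)],.116),"R",cf([(601,15),(588,250),(575,420)],.116))
print("mouth y+",cf([(147,8),(545,10)],.116),current_clock())
```

```text
tote L [[-48.7, 73.2], [-48.5, 18.7], [-49.1, -36.3]] R [[49.9, 73.0], [49.9, 18.5], [49.9, -29.7]]
rim in L [[-52.6, 80.0], [-52.3, 21.6], [-52.8, -33.6]] R [[54.6, 79.9], [53.6, 21.4], [52.7, -33.8]]
rim out L [[-67.0, 85.4], [-66.5, 21.7], [-67.2, -24.0]] R [[68.5, 85.2], [69.3, 21.4], [69.5, -30.7]]
mouth y+ [[-51.4, 87.0], [53.5, 86.3]] 11.075
```

Run:
```python
from h import *
ok=True
for z in [.052,.062,.075,.09,.105,.122]:
    line_to(*tcp(.0003,0,z,0),.05); F=f(); print(z,F)
    if np.hypot(*F[:2])>10 or F[2]<-14: print("STOP"); ok=False;break
if ok:
    line_to(*tcp(0,0,.20,0),.12); print(f(),current_opening()*92)
    M=(.4765,.1916)
    line_to(*tcp(0,0,.20,0,.335,M),.15); print(f())
    line_to(*tcp(0,0,.05,0,.335,M),.1); hold(.3); print(f(),np.round(current_ft_torque(),2))
    for c in ["scene","top"]:
        p,q=find(["tote","tote_grip","mat"],c); print(c,q); cv2.imwrite(f"pics/{c}3.png",p["pixels"])
print(current_clock(),current_ee_pos())
```

```text
0.052 [-0.3 -0.3 -3.7]
0.062 [-0.4 -0.5 -2.5]
0.075 [-0.3 -1.  -2.9]
0.09 [ 0.3  0.4 -4.9]
0.105 [ 1.1 -0.4 -3.6]
0.122 [-0.  -0.3 -3.2]
[-0.6 -0.5 -4.6] 13.875892089484465
[ 0.1  0.4 -3. ]
[-0.1 -0.4 -3.7] [-0.09  0.01 -0.05]
scene {'tote': [(0.89, array([0.4759, 0.189 , 0.0523]))], 'tote_grip': [(0.84, array([0.481 , 0.1893, 0.1879])), (0.22, array([ 0.4788,  0.1944, -0.0049]))], 'mat': [(0.92, array([ 0.48  ,  0.1927, -0.004 ])), (0.43, array([0.4774, 0.1905, 0.0519]))]}
top {'tote': [(0.75, array([0.4746, 0.1946, 0.0533]))], 'tote_grip': [(0.65, array([0.4794, 0.1924, 0.1942]))], 'mat': [(0.75, array([ 5.533e-01, -7.790e-02, -2.000e-04]))]}
20.2083 [0.47649454 0.19159293 0.19096983]
```

View pics/scene3.png

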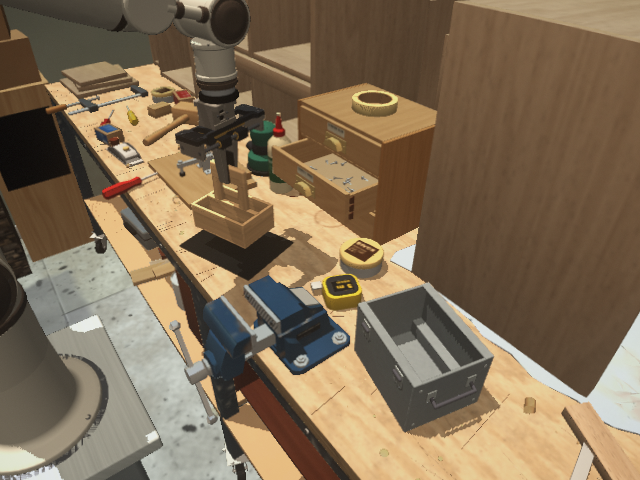

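The tote is out cleanly and hangs level over the mat at (235,220). The tin (362,252) and tape (342,290) haven't moved. Now I'll lower it until it touches, checking the force as it goes.

Run:
```python
from h import *
M=(.4765,.1916)
line_to(*tcp(0,0,.012,0,.335,M),.06); b=np.mean([current_contact_force()[2] for _ in range(5)]); print(b)
z=.012
while z>.000:
    z-=.001; line_to(*tcp(0,0,z,0,.335,M),.02)
    F=np.mean([current_contact_force()[2] for _ in range(4)])
    if F-b>3: break
print("touch",z,F,current_clock())
set_gripper(.12,20); hold(.2); set_gripper(.4); hold(.2)
line_to(*tcp(0,0,z+.06,0,.335,M),.08)
line_to(*tcp(0,0,z+.2,0,.335,M),.15); print(f(),current_clock())
p=read_camera("scene");pics=[p]
N=["tote","mat","wax_tin","tape_measure"]
for c in ["scene","top"]:
    p,q=find(N,c); print(c,q)
    cv2.imwrite(f"pics/{c}4.png",p["pixels"])
# project expected mat/tote outlines in top
for w,l,h,col in [(.08,.105,.004,(0,0,255)),(.05,.075,.064,(0,255,0))]:
    C=Ro.from_euler('z',.335).apply([[a*w,b*l,h] for a,b in [(1,1),(1,-1),(-1,-1),(-1,1)]])+[*M,0]
    cv2.polylines(p["pixels"],[proj(p,C).round().astype(int)],True,col)
cv2.imwrite("pics/t4c.png",cv2.resize(p["pixels"][150:330,100:340],(800,600),interpolation=cv2.INTER_NEAREST))
```

```text
-2.904865258084924
touch 0.0019999999999999966 4.160230101629765 23.4917
[-0.3 -0.2  0.1] 26.6083
scene {'tote': [(0.82, array([0.4767, 0.1888, 0.003 ])), (0.66, array([ 0.4747,  0.1918, -0.0064]))], 'mat': [(0.56, array([ 0.4768,  0.1936, -0.0032]))], 'wax_tin': [(0.57, array([ 0.6525, -0.0317, -0.0046]))], 'tape_measure': [(0.61, array([ 0.5497, -0.0834,  0.0018]))]}
top {'tote': [(0.86, array([0.4757, 0.1941, 0.0074]))], 'mat': [], 'wax_tin': [(0.96, array([ 0.6607, -0.0294,  0.0063]))], 'tape_measure': [(0.78, array([ 0.552 , -0.0815, -0.0018]))]}
```

View pics/t4c.png

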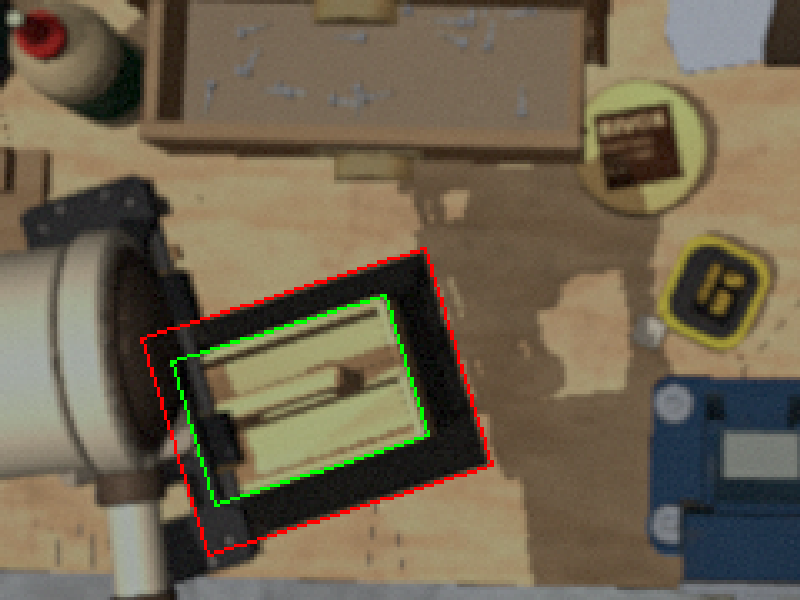

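The tote's outline (green) sits centred and parallel inside the mat's outline (red), the gripper is clear, and the tin and tape are in place.

```bash
python3 -c "
from workcell import *
print(job_done(),current_clock())"
```

```text
the job is handed in; nothing more can be done
the job is handed in; nothing more can be done
```

The tote was turned level in the case, lifted straight out without forcing, and stood in the middle of the mat with its long side along the mat's; the tin and tape measure stayed put, and the job was handed in at about 27 s.

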